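Draw the stirring paddle out through the topping mill's finger guard

ROBOT

A 7-joint arm with a two-finger parallel gripper is mounted at the origin on the work surface. World frame = base frame: x ahead of the robot, y to its left, z up, the work surface at z = 0. Lengths are in m, angles in rad, forces in N, time in s.
With the tool pointing down it reaches from about 0.35 to 0.9 m from the base axis. Payload 8.1 kg.
Tool frame: the origin (TCP) lies where the fingers leave the gripper's body, on its centre line; the fingertips stand 66 mm ahead of it and the grasp point (between the pads) lies 47 mm ahead of it (arm.tip_reach is the distance from the TCP to the fingertips, in m); z points along the fingers, y is the direction in which the jaws open and shut (so a half turn about z gives the same grasp; the last joint's range is limited). The gripper opens to 92 mm and grips with 3 to 60 N. Pads are 19 mm wide; open, the fingers measure 130 mm over their backs; the gripper's body (75 mm by 190 mm) begins 47 mm behind the grasp point.
Start: joints at [1.12, 0.434, 0.025, 1.573, -0.012, 1.134, -0.075], TCP at [0.213, -0.588, 0.292] pointing down, gripper open.
Joint ranges: [-2.62, 2.62], [-0.44, 2.09], [-1.27, 1.32], [0.08, 2.57], [-1.32, 4.46], [0.12, 2], [-2.74, 2.74]. Speed limits (rad/s): [2.22, 2.22, 3.01, 3.01, 3.14, 3.14, 3.14].

INTERFACE

Orientations are given as a rotation vector (axis times angle).
In Python, from cell import arm gives the robot as it stands.
- The arm moves only by the tool carry_out, never from a script. Its argument "plan" is a list of rows, each a list of 5 numbers: the shift along the world's x, y, z in cm, then the turn about the world's z in rad, then the finger opening in cm, from 0 to 9.18. In form: [[tx, ty, tz, spin, fingers], ...]. A call has 1 to 20 rows; each row is the pose to reach, as a shift and turn from the pose measured when the call began; what a row does not reach only later rows make up. A row lasts 1/10 s, in which the tool goes at most 50 mm and 8.59 degrees, less where a joint would pass 70% of its speed; a pose out of reach is approached as far as the arm can. A call with a gripper value outside its range is refused whole. The fingers move at their own pace and stop on an object; "squeeze" is the grip in N (left out, the last holds). Time passes only in rows, so rows that repeat a pose let the fingers close. It gives the time, the measured TCP pose, the force and the opening at its end, in the units of the state.
- arm.observe(): the state, without advancing time (a new reading comes with each control period).
- arm.get_image(name): name is "scene" or "top" or "wrist"; returns (picture, depth): 420x560x3 uint8, red, green, blue; 420x560 float32, m along the optical axis (not along the pixel's ray), 0 where there is no reading.
- arm.get_calibration(name): a dict with "intrinsics" (3x3 intrinsics, pixels), "rvec" (rotation vector, rad) and "tvec" (3), from world to camera coordinates, as OpenCV has them; the wrist camera has in their place "tool_from_camera" (4x4, takes a point from camera to tool coordinates, whose origin is the TCP and whose axes are the flange's). Camera axes: x right, y down, z forward; pixel columns grow to the right and rows downward; lengths in m; the calibration is good to about 2 mm. A picture is of the moment at which its call begins: read the wrist's pose just before it. get_calibration takes no time and is no camera call.
- arm.sign_off(): hands the job in, once; it reports no verdict.
The state is a dict: "clock": time; "joints": joint angles; "dq": joint speeds; "joint_efforts": joint torques, N m; "position": TCP position; "ee_rot": TCP orientation; "force": force on the tool from outside, world axes, zero at the start; "ft_torque": the same for the moment, N m; "width": opening from 0.0 (shut) to 1.0 (fully open).
Only numpy, scipy, OpenCV 4.12 (cv2) and the standard library are available. Lean on these libraries where they do the work, as an engineer would, in place of code of your own. Each camera call takes 0.05 s, during which the arm holds its last target. There are 200 camera calls.

TASK

The topping mill's stirring paddle has to go to the wash: its blade is caught under the slotted finger guard. Take the paddle by its grip, feel for the turn at which the blade (not quite in line with the grip) lies along the slot and draw it out through the slot without forcing it against the guard, then set it down in the grey wash-up tub, letting go only once it touches the tub, and leave it lying inside. Leave the other things on the counter where they are.

Things in the scene. Friction and masses are not known exactly. Their poses are not given: they have to be found in the camera images.
- mill: Topping mill, fixed: black and grey motor base 170 x 150 mm under a square steel floor (134 mm) sloping 30 deg, low edge towards its own -x. Origin: centre of the underside, z up. The feed axis, square to the floor, leans 30 deg from vertical towards its own -x and leaves the floor at (10, 0, 105) mm in its frame; a drive socket 26 mm tall, bore 10 mm, stands round that point.
- guard: Round aluminium finger guard, 126 mm across, 4 mm thick (rim 1 mm proud), clamped 60 mm above the sloping floor and parallel to it, on two thin posts, open all round below. Origin: centre of its top face. Own z points outward along the feed axis, own x along its one slot, 74 x 12 mm, centred, closed at both ends. The slot's direction varies and never starts in line with the blade.
- paddle: Loose stirring paddle, about 110 g, 118 mm long. Origin: end of its foot; own z up the stem to the grip, at the start within about 6 deg of the feed axis, foot in the drive socket. Stem 8 mm thick. Grip: black flat wing 44 mm (own x) x 12 mm (own y), z 82 to 118 mm; pinch it across the 12 mm with the tool in line with the stem. At the start the guard's top face is at its z 64 mm.
- paddle_blade (a point): Middle of the blade, z 40 mm on the stem; axes as paddle. Blade: flat steel, 60 long, 5 thick, 20 mm tall (z 30 to 50), held stiffly on the stem but set up to 0.50 rad either way from own x. That angle is not measured: find it by feel. Lift lightly; if it meets the guard (after 10 mm), lower a little, turn a few degrees and try again. Within about 0.08 rad of the slot it passes.
- paddle_foot (a point): The end of the paddle's foot (the paddle's origin), the last part to leave the guard: it is free after about 66 mm of lift along the feed axis. It stays in the drive socket for the first 26 mm of lift, so the paddle can be let go there and regrasped.
- paddle_grip (a point): The middle of the paddle's grip, on the stem's axis, 100 mm from the foot end.
- tub: Grey plastic open wash-up tub, 200 (own x) x 220 (own y) x 60 mm tall, walls and floor 5 mm, fixed, empty. Origin: centre of its underside on the counter.
- cup: White ceramic cup, 72 mm across, 75 mm tall, bystander. Origin: centre of underside.
- can: Short tin with a pale label and white top, 68 mm across, 60 mm tall, bystander. Origin: centre of underside.
- shaker: Tall blue drink bottle, 72 mm across, 190 mm tall, bystander. Origin: centre of underside.
- sauce: Yellow squeeze bottle, 56 mm across, 170 mm tall, bystander. Origin: centre of underside.
- wipes: White canister, 100 mm across, 160 mm tall, bystander. Origin: centre of underside.
- dish: Small blue bowl, 110 mm across, 40 mm tall, bystander. Origin: centre of underside.
Not all that is in view belongs to the job. Leave any blue or brown look-alike of the mill alone.

How it is judged:
On the way, in this order (a step that is already met when the one before it is completed fails the run):
1. the paddle, held by the fingers, has been drawn out: its foot is at least 5 mm outside the guard's top face (z of paddle_foot in the frame of guard above 0.005 m and contact force between the fingers and paddle above 0.5 N), for 0.1 s.
2. the paddle touches the tub's inside while the fingers still hold it (x of paddle_foot in the frame of tub between -0.1 and 0.1 m and y of paddle_foot in the frame of tub between -0.11 and 0.11 m and z of paddle_foot in the frame of tub below 0.055 m and contact force between paddle and tub above 0.2 N and contact force between the fingers and paddle above 0.5 N), for 0.05 s.
At the end, for the whole second after the job is handed in: The paddle rests still inside the tub: its foot and the middle of its grip both within the tub's walls seen from above, the foot below the rim (under 55 mm) and the grip under 110 mm above the counter, let go (x of paddle_foot in the frame of tub between -0.1 and 0.1 m and y of paddle_foot in the frame of tub between -0.11 and 0.11 m and x of paddle_grip in the frame of tub between -0.1 and 0.1 m and y of paddle_grip in the frame of tub between -0.11 and 0.11 m and z of paddle_foot in the frame of tub below 0.055 m and z of paddle_grip in the frame of tub below 0.11 m and linear speed of paddle below 0.02 m/s and angular speed of paddle below 0.3 rad/s); the robot touches nothing.
It fails at once if the paddle is pressed against the guard with more than 80 N (contact force between paddle and guard above 80 N).
It fails at once if a bystander is moved by more than 30 mm (distance of any of cup, can, shaker, sauce, wipes, dish from where it was at the start of the episode above 0.03 m).
It also fails if it takes over 64 s, if anything falls off the work surface, if the arm or the gripper's body presses on something with over 40 N, if the wrist force passes 120 N, or if a joint passes its speed limit or range.

## Working session

There is one attempt and no reset: what is moved stays moved. The work goes in short steps, Python scripts to look and compute and a tool call to move; the robot and the scene stay as the last step left them, time stands still between calls to the robot, and variables do not carry over. Pictures are saved under pics/ and viewed, about 8 in all and at most 12, crops included, and the job is handed in when it is done.

Besides the shell and the picture viewer there is one more tool, called after ">>>" as a command line: name --pt "numbers of a row" for each row, then --argument value for the rest. carry_out: Moves the arm, as the interface text tells. Its arguments: {"type":"object","properties":{"plan":{"type":"array"},"squeeze":{"type":"number"}},"required":["plan"]}

```bash
ls; mkdir -p pics
python3 - <<'E'
from cell import arm
import cv2, numpy as np
s=arm.observe(); print(s)
for n in ("scene","top"):
    p,d=arm.get_image(n); cv2.imwrite(f"pics/{n}0.png",p[:,:,::-1]); np.save(f"pics/{n}0.npy",d)
    print(n,{k:np.round(v,4).tolist() for k,v in arm.get_calibration(n).items()})
print(np.round(arm.get_calibration("wrist")["tool_from_camera"],4), arm.tip_reach)
print([a for a in dir(arm) if a[0]!='_'])
E
```

```text
pics
{'clock': 0.0, 'joints': array([ 1.12037772,  0.43525478,  0.02498552,  1.57408273, -0.01161279,
        1.13399204, -0.07512575]), 'dq': array([ 1.71172916e-03,  5.09369763e-04,  2.17826462e-04, -3.31003820e-03,
        8.45976455e-04,  6.14653417e-05, -7.03425384e-04]), 'joint_efforts': array([-2.19286535e-04, -6.67853236e+01,  9.85030979e-01, -3.14468372e+01,
       -6.03764341e-02,  4.27151250e-02,  1.20232521e-04]), 'position': array([ 0.21284577, -0.58721507,  0.29143083]), 'ee_rot': array([-3.09272034e+00, -5.43162724e-01,  6.45353355e-04]), 'force': array([0.217861  , 0.46731636, 0.85059944]), 'ft_torque': array([-0.01167085,  0.00800827, -0.04496758]), 'width': 0.998495906068346}
scene {'intrinsics': [[471.193, 0.0, 278.0476], [0.0, 471.193, 207.8758], [0.0, 0.0, 1.0]], 'rvec': [1.1713, 2.1005, -1.1492], 'tvec': [0.3412, -0.0869, 1.4282]}
top {'intrinsics': [[412.024, 0.0, 274.2467], [0.0, 412.024, 216.8186], [0.0, 0.0, 1.0]], 'rvec': [2.1426, -2.1772, 0.1236], 'tvec': [-0.071, 0.5027, 0.8976]}
[[-1.000e-04 -9.604e-01 -2.785e-01  7.410e-02]
 [ 1.000e+00 -3.000e-04  9.000e-04 -6.000e-04]
 [-1.000e-03 -2.785e-01  9.604e-01 -9.160e-02]
 [ 0.000e+00  0.000e+00  0.000e+00  1.000e+00]] 0.0655
['PlanningError', 'get_calibration', 'get_image', 'observe', 'sign_off', 'tip_reach']
```

Run:
```python
import cv2,numpy as np
a=cv2.imread("pics/scene0.png");b=cv2.imread("pics/top0.png")
c=np.vstack([a,b]); 
cv2.imwrite("pics/both0.png",cv2.resize(c,None,fx=.7,fy=.7,interpolation=cv2.INTER_AREA))
```

```text
(no output)
```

View pics/both0.png

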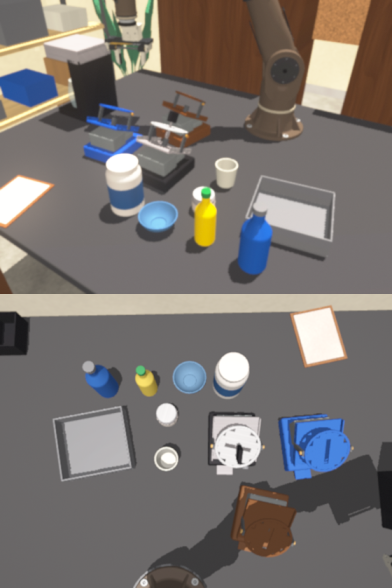

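Run:
```python
import cv2,numpy as np
a=cv2.imread("pics/scene0.png");b=cv2.imread("pics/top0.png")
A=cv2.resize(a[165:275,180:290],None,fx=5,fy=5,interpolation=cv2.INTER_CUBIC)
B=cv2.resize(b[155:265,285:395],None,fx=5,fy=5,interpolation=cv2.INTER_CUBIC)
cv2.imwrite("pics/crop0.png",cv2.resize(np.hstack([A,B]),(800,400)))
```

```text
(no output)
```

View pics/crop0.png

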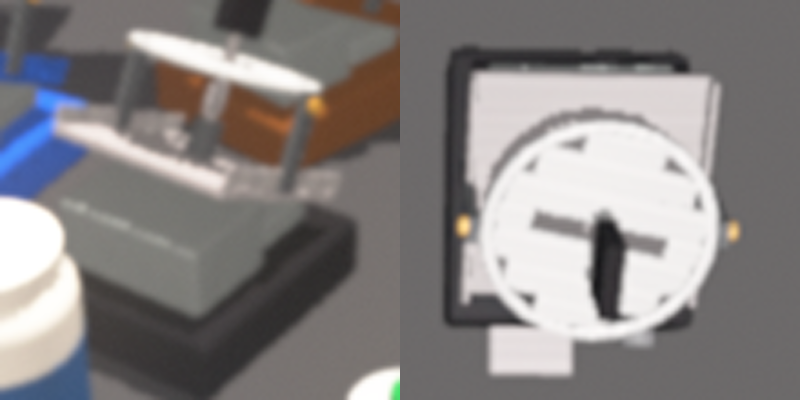

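```bash
cat > h.py <<'E'
from cell import arm
import numpy as np, cv2
from scipy.spatial.transform import Rotation as R
def cam(n):
    c=arm.get_calibration(n)
    if n=="wrist":
        s=arm.observe(); T=np.eye(4); T[:3,:3]=R.from_rotvec(s["ee_rot"]).as_matrix(); T[:3,3]=s["position"]
        M=T@np.array(c["tool_from_camera"]); return np.array(c["intrinsics"]),M[:3,:3],M[:3,3]
    Rm=R.from_rotvec(np.ravel(c["rvec"])).as_matrix(); return np.array(c["intrinsics"]),Rm.T,-Rm.T@np.ravel(c["tvec"])
def cloud(n,d,k=None):
    K,A,o=k or cam(n); v,u=np.mgrid[0:420,0:560]
    P=np.dstack([(u-K[0,2])/K[0,0]*d,(v-K[1,2])/K[1,1]*d,d]); return P@A.T+o
def onplane(n,uv,p0,nn,k=None):
    K,A,o=k or cam(n); r=np.c_[np.reshape(uv,(-1,2)),np.ones(np.size(uv)//2)]@np.linalg.inv(K).T@A.T
    return o+r*(((p0-o)@nn)/(r@nn))[:,None]
E
python3 - <<'E'
from h import *
b=cv2.imread("pics/top0.png"); d=np.load("pics/top0.npy"); W=cloud("top",d)
hsv=cv2.cvtColor(b,cv2.COLOR_BGR2HSV)
m=((hsv[...,1]<40)&(hsv[...,2]>190)).astype(np.uint8); m[:,:285]=0;m[:,395:]=0;m[:155]=0;m[265:]=0
# guard: higher than 0.13
m&=(W[...,2]>0.10).astype(np.uint8)
n,l,st,ce=cv2.connectedComponentsWithStats(m); i=1+st[1:,4].argmax(); g=l==i; print(st[i])
P=W[g]; c=P.mean(0); 
for _ in range(3):
    nv=np.linalg.svd(P-c,full_matrices=False)[2][2]; nv*=np.sign(nv[2]); r=(P-c)@nv; P=P[abs(r)<.004]; c=P.mean(0)
print("plane",c,nv,"tilt",np.degrees(np.arccos(nv[2])),r.std(), np.degrees(np.arctan2(nv[1],nv[0])))
cnt=max(cv2.findContours(g.astype(np.uint8),cv2.RETR_EXTERNAL,cv2.CHAIN_APPROX_NONE)[0],key=len)[:,0]
Q=onplane("top",cv2.convexHull(cnt)[:,0].astype(float),c,nv)
az=-np.array([nv[0],nv[1],0])/np.hypot(*nv[:2]); # mill +x horizontal
mx=az-(az@nv)*nv; mx/=np.linalg.norm(mx); my=np.cross(nv,mx)
q=np.c_[(Q-c)@mx,(Q-c)@my].astype(np.float32); (cx,cy),rad=cv2.minEnclosingCircle(q); G=c+cx*mx+cy*my
print("guard centre",G,"rad",rad); 
# slot and grip: non-white pixels within hull
hull=np.zeros(g.shape,np.uint8); cv2.fillConvexPoly(hull,cv2.convexHull(cnt),1)
inn=cv2.erode(hull,np.ones((5,5)))>0
v,u=np.nonzero(inn&(hsv[...,2]<190)&(hsv[...,2]>80)); S=onplane("top",np.c_[u,v].astype(float),G,nv)
s=np.c_[(S-G)@mx,(S-G)@my]; k=(np.hypot(*s.T)<.042); s=s[k]; print("slot px",len(s), np.round(s*1000)[::8].tolist())
e=np.linalg.svd(s)[2][0]; print("slot dir ang from millx (deg)",np.degrees(np.arctan2(e[1],e[0])))
# grip: dark pixels
v,u=np.nonzero((hull>0)&(hsv[...,2]<70)); Gp=W[v,u]; h=(Gp-G)@nv; k=(h>.01)
gg=np.c_[(Gp-G)@mx,(Gp-G)@my,h][k]*1000; print(len(gg),gg.min(0),gg.max(0),np.median(gg,0)); print("px",u.min(),u.max(),v.min(),v.max())
t=gg[gg[:,2]>gg[:,2].max()-8]; print(np.round(t).tolist())
np.savez("mill.npz",G=G,mx=mx,my=my,nv=nv)
print("mx",mx,"my",my,"floor pt below", G-.06*nv)
# blade via scene depth
d2=np.load("pics/scene0.npy"); W2=cloud("scene",d2)-G; L=np.dstack([W2@mx,W2@my,W2@nv])*1000
k=(np.hypot(L[...,0],L[...,1])<45)&(L[...,2]<-10)&(L[...,2]>-40); v,u=np.nonzero(k)
img=cv2.imread("pics/scene0.png")
for a,bb,p in zip(u,v,L[k]): print(a,bb,np.round(p).astype(int).tolist(),img[bb,a].tolist(),end='; ')
E
```

```text
[ 304  175   68   73 3529]
plane [ 0.5007636  -0.20329096  0.15732182] [ 0.29822178 -0.91387914  0.27547901] tilt 74.00943778724957 0.0022001517967540473 -71.92719106523286
guard centre [-26.27882402  28.4583786  124.23050614] rad 132.8679962158203
slot px 0 []
slot dir ang from millx (deg) 0.0
1 [-1.29011924e+05 -1.65345908e+04  1.01013956e+01] [-1.29011924e+05 -1.65345908e+04  1.01013956e+01] [-1.29011924e+05 -1.65345908e+04  1.01013956e+01]
px 338 346 216 242
[[-129012.0, -16535.0, 10.0]]
mx [-0.08546056  0.26188772  0.96130709] my [-9.50663063e-01 -3.10225305e-01 -2.77555756e-17] floor pt below [-26.29671733  28.51321135 124.2139774 ]
```

```bash
cat > meas.py <<'E'
from h import *
from scipy.optimize import least_squares
b=cv2.imread("pics/top0.png"); d=np.load("pics/top0.npy"); W=cloud("top",d)
hsv=cv2.cvtColor(b,cv2.COLOR_BGR2HSV)
m=((hsv[...,1]<40)&(hsv[...,2]>190)).astype(np.uint8); m[:,:285]=0;m[:,395:]=0;m[:155]=0;m[265:]=0
m&=(W[...,2]>0.10).astype(np.uint8)
n,l,st,ce=cv2.connectedComponentsWithStats(m); i=1+st[1:,4].argmax(); g=l==i
P=W[g]; c=np.median(P,0); print("z pct",np.percentile(P[:,2],[0,5,50,95,100]),c)
f=least_squares(lambda a:(P[:,2]-c[2])-a[0]*(P[:,0]-c[0])-a[1]*(P[:,1]-c[1])-a[2],[0,0,0],loss="soft_l1",f_scale=.001).x
nv=np.array([-f[0],-f[1],1]); nv/=np.linalg.norm(nv); c=c+[0,0,f[2]]
r=(P-c)@nv; print("resid med",np.median(abs(r)),"tilt",np.degrees(np.arccos(nv[2])),"az",np.degrees(np.arctan2(nv[1],nv[0])))
cnt=max(cv2.findContours(g.astype(np.uint8),cv2.RETR_EXTERNAL,cv2.CHAIN_APPROX_NONE)[0],key=len)[:,0]
hp=cv2.convexHull(cnt); Q=onplane("top",hp[:,0].astype(float),c,nv)
az=-np.array([nv[0],nv[1],0])/np.hypot(*nv[:2])
mx=az-(az@nv)*nv; mx/=np.linalg.norm(mx); my=np.cross(nv,mx)
q=np.c_[(Q-c)@mx,(Q-c)@my].astype(np.float32); (cx,cy),rad=cv2.minEnclosingCircle(q); G=c+cx*mx+cy*my
print("guard centre",G,"rad",rad,"mx",mx,"my",my,"nv",nv)
hull=np.zeros(g.shape,np.uint8); cv2.fillConvexPoly(hull,hp,1)
v,u=np.nonzero((hull>0)&(hsv[...,2]<190)&(hsv[...,2]>80)); S=onplane("top",np.c_[u,v].astype(float),G,nv)
s=np.c_[(S-G)@mx,(S-G)@my]; k=(np.hypot(*s.T)<.040)&(s[:,0]>-.02); s=s[k]
e=np.linalg.svd(s-s.mean(0))[2][0]; print("slot n",len(s),"mean",s.mean(0),"dir deg from mx",np.degrees(np.arctan2(e[1],e[0])),"ext",(s@e).min(),(s@e).max())
v,u=np.nonzero((hull>0)&(hsv[...,2]<80)); Gp=W[v,u]; h=(Gp-G)@nv
gg=np.c_[(Gp-G)@mx,(Gp-G)@my,h]*1000; print("grip",len(gg)); print(np.round(gg[h>.01][::6]).astype(int).tolist())
np.savez("mill.npz",G=G,mx=mx,my=my,nv=nv)
d2=np.load("pics/scene0.npy"); W2=cloud("scene",d2)-G; L=np.dstack([W2@mx,W2@my,W2@nv])*1000
k=(np.hypot(L[...,0],L[...,1])<45)&(L[...,2]<-8)&(L[...,2]>-45); v,u=np.nonzero(k)
print("under",len(u)); print(*[(int(a),int(bb),np.round(p).astype(int).tolist()) for a,bb,p in zip(u,v,L[k])][::2])
E
python3 meas.py
```

```text
z pct [0.10025249 0.12107078 0.15123389 0.18477537 0.94978261] [ 0.50273441 -0.20037589  0.15123389]
resid med 0.01586629119890179 tilt 9.72393426642387 az 0.5531295053181635
guard centre [ 0.51041975 -0.20555088  0.14614952] rad 0.08657281845808029 mx [-0.98558707 -0.00951509  0.16890112] my [ 0.00965378 -0.9999534   0.        ] nv [0.16889325 0.00163053 0.985633  ]
slot n 128 mean [ 0.0230151  -0.00880333] dir deg from mx -112.51868026234958 ext -0.03422065637833238 0.0364457526526474
grip 169
[[36, -5, 41], [39, -4, 44], [42, -3, 48], [45, -4, 52], [47, -4, 54], [50, -6, 55], [47, -7, 38], [52, 1, 58], [55, -3, 59], [56, -7, 56], [55, -7, 47], [54, -7, 36], [59, 1, 55], [61, -3, 55], [61, -6, 51], [59, -8, 36], [58, -8, 25], [65, -1, 51], [67, -3, 50], [68, -4, 46], [69, -6, 44], [71, -8, 43], [71, -8, 35], [73, -9, 37], [74, -9, 35], [77, -7, 37], [79, -4, 37], [82, -7, 36], [83, 1, 31]]
under 227
(243, 187, [44, 7, -19]) (242, 191, [37, 6, -26]) (240, 193, [15, -5, -12]) (239, 194, [9, -7, -9]) (241, 194, [17, -6, -16]) (240, 195, [14, -5, -17]) (235, 196, [7, 4, -17]) (237, 196
[... 2121 characters left out ...]
, [-37, -16, -15]) (233, 209, [-29, -14, -23]) (235, 209, [-22, -14, -28]) (237, 209, [-14, -13, -35]) (239, 209, [-5, -11, -42]) (234, 210, [-34, -21, -19]) (236, 210, [-26, -20, -25]) (238, 210, [-20, -20, -30]) (240, 210, [-12, -20, -37]) (242, 210, [-5, -20, -42]) (239, 211, [-27, -28, -25]) (241, 211, [-20, -29, -30]) (218, 212, [-33, 30, -45]) (219, 214, [-39, 22, -44]) (227, 214, [-30, 6, -44]) (224, 216, [-40, 7, -43]) (226, 216, [-38, 3, -43]) (223, 217, [-44, 7, -43]) (231, 217, [-35, -8, -44]) (225, 218, [-45, 1, -43]) (227, 218, [-42, -3, -44]) (230, 218, [-39, -9, -44]) (232, 218, [-36, -12, -45]) (228, 219, [-44, -6, -44]) (235, 219, [-36, -21, -45]) (235, 220, [-39, -22, -45])
```

```bash
python3 - <<'E'
s=open("meas.py").read()
a=s.index("P=W[g]"); z=s.index("cnt=max")
new='''P=W[g]; rng=np.random.default_rng(0); best=0
for _ in range(800):
    t=P[rng.choice(len(P),3,False)]; nn=np.cross(t[1]-t[0],t[2]-t[0]); nn/=np.linalg.norm(nn)+1e-12; nn*=np.sign(nn[2])
    if not .82<nn[2]<.91: continue
    k=abs((P-t[0])@nn)<.003
    if k.sum()>best: best=k.sum(); K=k
c=P[K].mean(0); nv=np.linalg.svd(P[K]-c,full_matrices=False)[2][2]; nv*=np.sign(nv[2])
print(len(P),best,"tilt",np.degrees(np.arccos(nv[2])),"az",np.degrees(np.arctan2(nv[1],nv[0])))
g=((g&(abs((W-c)@nv)<.006))*1).astype(np.uint8)
g=cv2.morphologyEx(g,cv2.MORPH_OPEN,np.ones((3,3))); n,l,st,ce=cv2.connectedComponentsWithStats(g); g=l==1+st[1:,4].argmax(); print(st[1+st[1:,4].argmax()])
'''
open("meas.py","w").write(s[:a]+new+s[z:])
E
python3 meas.py
```

```text
3529 2471 tilt 30.02761108927879 az 177.98060790239302
[ 307  188   65   60 2509]
guard centre [ 0.48145814 -0.2049905   0.15958773] rad 0.06313873827457428 mx [ 0.86524666 -0.03050829  0.50041728] my [3.52377445e-02 9.99378958e-01 3.46944695e-18] nv [-0.5001065   0.01763358  0.86578435]
slot n 174 mean [-0.00138784  0.00067148] dir deg from mx 77.51250593907272 ext -0.03590290036395569 0.03583264373750668
grip 169
[[17, 4, 28], [16, 3, 32], [17, 2, 38], [17, 2, 43], [16, 3, 45], [15, 5, 48], [7, 6, 33], [15, -2, 52], [14, 2, 54], [12, 5, 53], [6, 5, 45], [0, 6, 36], [8, -2, 54], [7, 1, 55], [3, 4, 52], [-5, 6, 39], [-11, 6, 30], [1, -1, 55], [-1, 1, 55], [-4, 2, 53], [-7, 4, 52], [-9, 5, 53], [-14, 6, 46], [-15, 6, 49], [-17, 6, 49], [-17, 5, 51], [-18, 1, 53], [-22, 4, 54], [-25, -4, 51]]
under 95
(240, 186, [0, 0, -10]) (242, 186, [-4, 3, -9]) (239, 187, [24, 14, -10]) (241, 187, [-1, 3, -11]) (243, 187, [-27, -9, -13]) (239, 188, [24, 15, -12]) (241, 188, [6, 8, -13]) (243, 188, [-30, -10, -15]) (239, 189, [26, 17, -14]) (241, 189, [2, 6, -15]) (237, 190, [24, 11, -18]) (239, 190
[... 214 characters left out ...]
-25]) (239, 193, [14, 12, -24]) (241, 193, [-4, 5, -25]) (237, 194, [23, 13, -27]) (239, 194, [6, 7, -27]) (241, 194, [-5, 5, -27]) (237, 195, [22, 13, -29]) (239, 195, [3, 6, -30]) (234, 196, [4, -5, -36]) (236, 196, [-2, -5, -35]) (238, 196, [0, 2, -33]) (234, 197, [8, -2, -38]) (236, 197, [5, 1, -36]) (238, 197, [0, 3, -36]) (233, 198, [4, -7, -41]) (235, 198, [11, 3, -39]) (237, 198, [6, 5, -38]) (240, 198, [3, 11, -36]) (233, 199, [8, -3, -43]) (235, 199, [5, 0, -42]) (237, 199, [6, 6, -40]) (239, 199, [4, 10, -39]) (241, 199, [-3, 10, -38]) (235, 200, [10, 4, -43]) (237, 200, [6, 7, -42]) (239, 200, [4, 10, -41]) (241, 200, [-6, 9, -41]) (237, 201, [6, 7, -44]) (240, 201, [1, 12, -43])
```

>>> carry_out --pt "0 0 3 0 6" --pt "4 5 4 -0.1 5" --pt "7 10 4 -0.2 4" --pt "10 15 4 -0.3 4" --pt "13 20 4 -0.385 4" --pt "16 25 4 -0.385 4" --pt "19 30 4 -0.385 4" --pt "22 34 3 -0.385 4" --pt "24 37.5 2 -0.385 4" --pt "24.7 38.4 1 -0.385 4" --pt "24.7 38.4 1 -0.385 4" --pt "24.7 38.4 1 -0.385 4" --squeeze 4

```text
clock: 1.3
position: [0.4604, -0.2012, 0.3007]
ee_rot: [-3.139, 0.052, 0.003]
force: [-1.2, 0.7, 0.3]
width: 0.435
```

```bash
cat > look.py <<'E'
import sys
from h import *
n=sys.argv[1]; s=arm.observe(); k=cam("wrist"); p,d=arm.get_image("wrist"); cv2.imwrite(f"pics/w{n}.png",p[:,:,::-1]); np.save(f"pics/w{n}.npy",d)
q,e=arm.get_image("scene"); cv2.imwrite(f"pics/s{n}.png",q[:,:,::-1]); np.save(f"pics/s{n}.npy",e)
np.savez(f"pics/k{n}.npz",K=k[0],A=k[1],o=k[2])
Rm=R.from_rotvec(s["ee_rot"]).as_matrix(); print("t",s["clock"],"pos",s["position"],"jaw deg",np.degrees(np.arctan2(Rm[1,1],Rm[0,1])),"z",Rm[:,2],"F",s["force"],"w",s["width"]*91.8,"q",np.round(s["joints"],2))
M=np.load("mill.npz"); G,mx,my,nv=(M[i] for i in("G","mx","my","nv"))
W=cloud("wrist",d,k)-G; L=np.dstack([W@mx,W@my,W@nv])*1000
hsv=cv2.cvtColor(p,cv2.COLOR_RGB2HSV)
k2=(hsv[...,2]<75)&(L[...,2]>12)&(L[...,2]<62)&(np.hypot(L[...,0],L[...,1])<45); pts=L[k2]
print("grip n",len(pts)); 
if len(pts)>20:
    c=np.median(pts,0); top=pts[pts[:,2]>np.percentile(pts[:,2],97)-6].astype(np.float32)
    print("med",c,"z97",np.percentile(pts[:,2],97),"top rect",cv2.minAreaRect(top[:,:2]),"all rect",cv2.minAreaRect(pts[:,:2].astype(np.float32)))
W2=cloud("scene",e)-G; L=np.dstack([W2@mx,W2@my,W2@nv])*1000
k=(np.hypot(L[...,0],L[...,1])<36)&(L[...,2]<-12)&(L[...,2]>-31); b=L[k]; b=b[abs(b[:,:2]-np.median(b[:,:2],0)).max(1)<40]
e=np.linalg.svd(b[:,:2]-b[:,:2].mean(0))[2][0]; print("blade n",len(b),"mean",b.mean(0),"dir",np.degrees(np.arctan2(e[1],e[0])),"spread",((b[:,:2]-b[:,:2].mean(0))@e).min(),((b[:,:2]-b[:,:2].mean(0))@e).max(),"std",(b[:,:2]-b[:,:2].mean(0)).std(0))
E
python3 look.py 1
```

```text
t 1.3 pos [ 0.46035243 -0.20118873  0.3006962 ] jaw deg -91.88619325699545 z [-0.00164067  0.00252737 -0.99999546] F [-1.15952704  0.69792405  0.29309832] w 39.94911829496676 q [ 0.42  0.24 -0.14  1.84  0.04  1.07 -1.34]
grip n 1198Traceback (most recent call last):
  File "look.py", line 14, in <module>
    print("med",c,"z97",np.percentile(pts[:,2],97),"top rect",cv2.minAreaRect(top[:,:2]),"all rect",cv2.minAreaRect(pts[:,:2].astype(np.float32)))
                                                              ~~~~~~~~~~~~~~~^^^^^^^^^^^
cv2.error: OpenCV(4.12.0) /io/opencv/modules/imgproc/src/convhull.cpp:143: error: (-215:Assertion failed) total >= 0 && (depth == CV_32F || depth == CV_32S) in function 'convexHull'
```

```bash
sed -i 's/cv2.minAreaRect(top\[:,:2\])/cv2.minAreaRect(np.ascontiguousarray(top[:,:2]))/; s/cv2.minAreaRect(pts\[:,:2\].astype(np.float32))/cv2.minAreaRect(np.ascontiguousarray(pts[:,:2],dtype=np.float32))/' look.py; python3 look.py 1
```

```text
t 1.4 pos [ 0.45916384 -0.20449775  0.30145652] jaw deg -92.1940671242392 z [-9.97009703e-04  8.22905312e-04 -9.99999164e-01] F [ 0.76119805 -0.38620649  0.92350413] w 39.97330675821476 q [ 0.43  0.24 -0.14  1.84  0.04  1.07 -1.33]
grip n 1205
med [12.61962335  1.11337047 53.47231698] z97 56.835632867228625 top rect ((-7.427253723144531, 0.9030075073242188), (11.796494483947754, 44.94877624511719), 88.49163818359375) all rect ((-6.795061111450195, 1.0499615669250488), (11.93112850189209, 46.1218376159668), 89.15258026123047)
blade n 43 mean [ 11.98850397   9.79932948 -21.40796189] dir -160.86676111956922 spread -14.234295729789926 40.19022136268731 std [12.73403304  4.6117409 ]
```

View pics/w1.png

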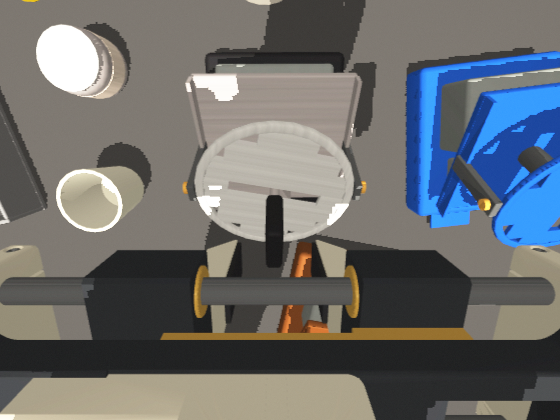

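>>> carry_out --pt "0 0.15 -3 0 4" --pt "0 0.15 -5.5 0 3.5" --pt "0 0.15 -6.1 0 3" --pt "0 0.15 -6.1 0 1" --pt "0 0.15 -6.1 0 0.5" --pt "0 0.15 -6.1 0 0.5" --pt "0 0.15 -6.1 0.1 0.5" --pt "0 0.15 -6.1 0.2 0.5" --pt "0 0.15 -6.1 0.3 0.5" --pt "0 0.15 -6.1 0.4 0.5" --pt "0 0.15 -6.1 0.4 0.5" --squeeze 5

```text
clock: 2.6
position: [0.4594, -0.2046, 0.242]
ee_rot: [3.089, 0.563, 0.002]
force: [-1.0, -2.2, 2.8]
width: 0.177
```

```bash
python3 look.py 2
```

```text
t 2.6 pos [ 0.45943091 -0.20463736  0.24196017] jaw deg -69.34539205613319 z [ 1.47183004e-03 -9.94632258e-04 -9.99998422e-01] F [-1.02700543 -2.20042417  2.75000196] w 16.285706114742048 q [ 0.49  0.3  -0.22  1.92  0.08  0.93 -0.98]
grip n 2026
med [12.2915917   3.43901733 42.61365228] z97 55.45851953364005 top rect ((-5.355783462524414, -3.563091278076172), (44.07731628417969, 21.504552841186523), 20.645212173461914) all rect ((-5.825750350952148, -0.5918636322021484), (44.63780212402344, 25.64141273498535), 13.779024124145508)
blade n 54 mean [  7.32366044   7.40498426 -21.09841788] dir 46.462754779861115 spread -42.13336227717087 22.24954913725889 std [12.42852933 13.06848534]
```

>>> carry_out --pt "0 0 0 0.1 0.5" --pt "0 0 0 0.2 0.5" --pt "0 0 0 0.3 0.5" --pt "0 0 0 0.4 0.5" --pt "0 0 0 0.45 0.5" --pt "0 0 0 0.45 0.5"

```text
clock: 3.3
position: [0.4596, -0.2047, 0.2421]
ee_rot: [2.89, 1.229, 0.003]
force: [0.4, -1.8, 1.0]
width: 0.249
```

```bash
python3 look.py 3
python3 - <<'E'
import cv2,numpy as np
w=cv2.imread("pics/w3.png");a=cv2.imread("pics/s3.png")[165:225,200:280]
cv2.imwrite("pics/v3.png",np.vstack([w[100:400,:],cv2.resize(a,(560,300),interpolation=cv2.INTER_CUBIC)]))
E
```

```text
t 3.3 pos [ 0.45962441 -0.20474484  0.24212357] jaw deg -43.92268597396095 z [ 2.26125962e-03 -4.87293188e-04 -9.99997325e-01] F [ 0.35810963 -1.82687733  0.99405293] w 22.853002892033068 q [ 0.56  0.31 -0.31  1.91  0.12  0.93 -0.57]
grip n 2533
med [ 8.20632416  8.29476789 43.84367786] z97 57.131577732001176 top rect ((0.23180675506591797, -8.113943099975586), (44.04762268066406, 31.825342178344727), 49.29729080200195) all rect ((-2.8386917114257812, -0.10883903503417969), (47.29828643798828, 34.7269401550293), 11.100109100341797)
blade n 132 mean [  0.68441435   2.8083085  -21.41166162] dir 67.87120963238253 spread -36.1460634083157 30.097523415129814 std [ 7.07413603 17.03599676]
```

View pics/v3.png

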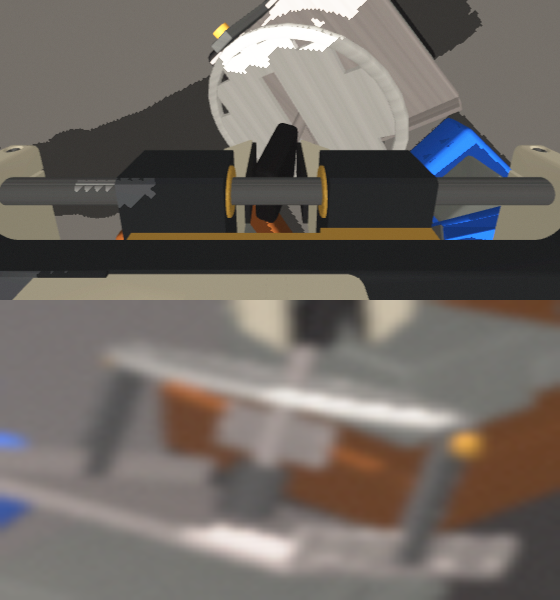

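>>> carry_out --pt "0 0 0 0.1 0.5" --pt "0 0 0 0.14 0.5" --pt "0 0 0 0.14 0.5" --squeeze 8

```text
clock: 3.7
position: [0.4599, -0.205, 0.2423]
ee_rot: [2.799, 1.423, 0.004]
force: [-0.2, -2.7, 1.8]
width: 0.261
```

```bash
cat > blade.py <<'E'
import sys
from h import *
M=np.load("mill.npz"); G,mx,my,nv=(M[i] for i in("G","mx","my","nv"))
def blade(e,lift=0):
    W=cloud("scene",e)-G; L=np.dstack([W@mx,W@my,W@nv])*1000
    k=(np.hypot(L[...,0],L[...,1])<36)&(L[...,2]<-9+lift)&(L[...,2]>-32+lift)&(L[...,2]<-6); b=L[k]; c=np.median(b,0)[:2]
    for w in(15,9,6,6,6):
        s=b[:,:2]-c; e=np.linalg.svd(s)[2][0]; p=s@[-e[1],e[0]]; b=b[abs(p-np.median(p))<w]; c=b[:,:2].mean(0)
    t=(b[:,:2]-c)@e; return len(b),c,np.degrees(np.arctan2(e[1],e[0]))%180,t.min(),t.max()
for n in sys.argv[1:]: print(n,blade(np.load(f"pics/s{n}.npy")))
E
python3 look.py 4|head -1; python3 blade.py 1 2 3 4
```

```text
t 3.7 pos [ 0.4598917  -0.20503597  0.24228546] jaw deg -36.09070497034529 z [ 2.97618851e-03 -6.86126162e-04 -9.99995336e-01] F [-0.22731287 -2.67158964  1.75129634] w 23.98228294742298 q [ 0.58  0.32 -0.34  1.91  0.13  0.93 -0.45]
1 (53, array([10.07394385,  8.70706283]), np.float64(21.771914088892256), np.float64(-47.2873098772039), np.float64(16.46180881929765))
2 (63, array([7.17896879, 7.45599748]), np.float64(46.248755154172486), np.float64(-42.07791978851942), np.float64(22.30739726221617))
3 (147, array([0.77370925, 3.08868264]), np.float64(67.92234774269286), np.float64(-36.43701402724736), np.float64(29.804245512627936))
4 (166, array([0.57035379, 2.41679825]), np.float64(76.52570296641424), np.float64(-33.854704812453235), np.float64(29.02749222601901))
```

>>> carry_out --pt "-0.1 0 0.17 0 0.5" --pt "-0.2 0 0.35 0 0.5" --pt "-0.3 0.01 0.52 0 0.5" --pt "-0.4 0.01 0.69 0 0.5" --pt "-0.5 0.02 0.87 0 0.5" --pt "-0.6 0.02 1.04 0 0.5" --pt "-0.7 0.02 1.21 0 0.5" --pt "-0.8 0.03 1.38 0 0.5" --pt "-0.8 0.03 1.38 0 0.5"

```text
clock: 4.7
position: [0.4517, -0.2047, 0.2564]
ee_rot: [2.799, 1.421, 0.004]
force: [1.4, -2.5, 1.4]
width: 0.261
```

```bash
python3 look.py 5|head -3
python3 - <<'E'
import cv2,numpy as np
w=cv2.imread("pics/w5.png");a=cv2.imread("pics/s5.png")[155:225,200:280]
cv2.imwrite("pics/v5.png",np.vstack([w[100:350,:],cv2.resize(a,(400,350),interpolation=cv2.INTER_CUBIC,).repeat(1,0) if 0 else cv2.copyMakeBorder(cv2.resize(a,(400,350),interpolation=cv2.INTER_CUBIC),0,0,80,80,0)]))
E
```

```text
t 4.7 pos [ 0.45170549 -0.20465729  0.25635543] jaw deg -36.16166870273795 z [ 2.89043873e-03 -7.14300644e-04 -9.99995568e-01] F [ 1.37060216 -2.47343327  1.37216056] w 23.930828478244692 q [ 0.59  0.29 -0.34  1.91  0.11  0.96 -0.43]
grip n 1430
med [ 7.58180834  9.67266935 50.89830421] z97 61.36872075811913 top rect ((-5.019275665283203, 0.9598579406738281), (39.96493148803711, 29.041799545288086), 32.780826568603516) all rect ((-5.584781646728516, 2.3812122344970703), (40.553157806396484, 32.04416275024414), 32.780826568603516)
```

View pics/v5.png

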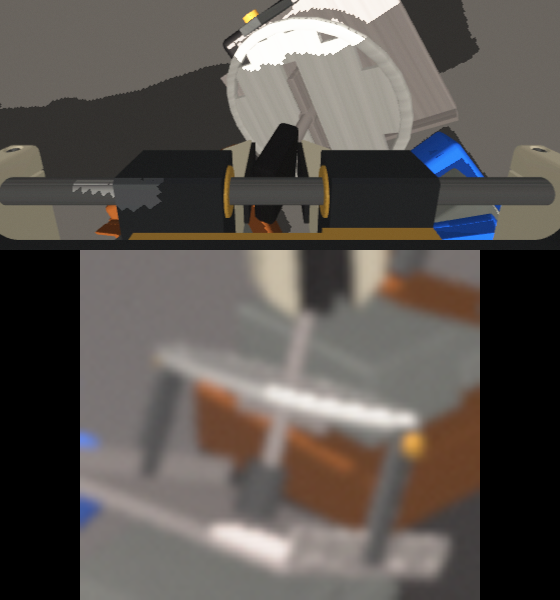

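>>> carry_out --pt "-0.15 0.01 0.26 0 0.5" --pt "-0.3 0.01 0.52 0 0.5" --pt "-0.45 0.02 0.78 0 0.5" --pt "-0.6 0.02 1.04 0 0.5" --pt "-0.75 0.03 1.3 0 0.5" --pt "-0.9 0.03 1.56 0 0.5" --pt "-1.05 0.04 1.82 0 0.5" --pt "-1.2 0.04 2.08 0 0.5" --pt "-1.2 0.04 2.08 0 0.5"

```text
clock: 5.7
position: [0.4395, -0.2044, 0.2775]
ee_rot: [2.799, 1.421, 0.003]
force: [1.7, -0.8, 2.1]
width: 0.249
```

```bash
python3 look.py 6|head -3
python3 - <<'E'
import cv2,numpy as np
w=cv2.imread("pics/w6.png");a=cv2.imread("pics/s6.png")[145:225,200:280]
cv2.imwrite("pics/v6.png",np.vstack([w[100:350,:],cv2.copyMakeBorder(cv2.resize(a,(350,350),interpolation=cv2.INTER_CUBIC),0,0,105,105,0)]))
E
```

```text
t 5.7 pos [ 0.4395109  -0.20437361  0.27745964] jaw deg -36.170078387926274 z [ 0.00277335 -0.00101313 -0.99999564] F [ 1.72223122 -0.79932035  2.12006392] w 22.89937879659623 q [ 0.61  0.25 -0.34  1.91  0.1   1.   -0.41]
grip n 9
blade n 14 mean [  0.17033542   8.87748987 -15.75133246] dir 66.38907272457129 spread -7.88614301495945 5.235601455784644 std [2.17879924 2.95478923]
```

View pics/v6.png

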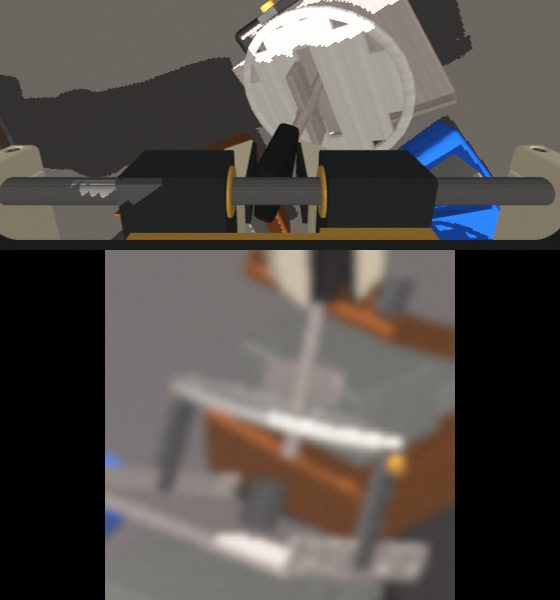

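>>> carry_out --pt "-0.25 0.01 0.43 0 0.5" --pt "-0.5 0.02 0.87 0 0.5" --pt "-0.75 0.03 1.3 0 0.5" --pt "-1.0 0.03 1.73 0 0.5" --pt "-1.25 0.04 2.16 0 0.5" --pt "-1.5 0.05 2.6 0 0.5" --pt "-1.75 0.06 3.03 0 0.5" --pt "-2.0 0.07 3.46 0 0.5" --pt "-2.3 0.08 4.0 0 0.5" --pt "-2.6 0.08 4.5 0 0.5" --pt "-2.6 0.08 4.5 0 0.5" --pt "-2.6 0.08 4.5 0 0.5"

```text
clock: 7.0
position: [0.4136, -0.2036, 0.3223]
ee_rot: [2.799, 1.421, 0.003]
force: [-0.3, -0.7, -0.5]
width: 0.128
```

>>> carry_out --pt "0 0 2 0 0.5" --pt "0 0 4 0 0.5" --pt "0 0 6 0 0.5" --pt "0 0 6 0 0.5" --squeeze 25

```text
clock: 7.4
position: [0.4147, -0.2039, 0.3843]
ee_rot: [2.797, 1.42, 0.007]
force: [0.2, 0.3, -0.8]
width: 0.129
```

```bash
python3 look.py 7|head -1
python3 - <<'E'
from h import *
b=cv2.imread("pics/top0.png"); W=cloud("top",np.load("pics/top0.npy")); 
# tub rim: grey pixels region left, z between .04 and .075
m=((W[...,2]>.045)&(W[...,2]<.075)).astype(np.uint8); m[:,:70]=0; m[:,195:]=0; m[:155]=0; m[270:]=0
v,u=np.nonzero(m); P=W[v,u]; r=cv2.minAreaRect(np.ascontiguousarray(P[:,:2]*1000,dtype=np.float32)); print("tub rim",len(P),r)
w=cv2.imread("pics/w7.png");a=cv2.imread("pics/s7.png")[60:340,130:520]
cv2.imwrite("pics/v7.png",np.vstack([cv2.resize(w[100:420],(390,223)),a]))
E
```

```text
t 7.4 pos [ 0.41465997 -0.2038507   0.38432963] jaw deg -36.17347070211619 z [ 0.00654825 -0.00262933 -0.9999751 ] F [ 0.20023676  0.29594522 -0.79983728] w 11.807179146334034 q [ 0.65  0.12 -0.34  1.78  0.04  1.24 -0.33]
tub rim 1309 ((513.61279296875, 234.47402954101562), (200.68313598632812, 221.8218536376953), 9.939793586730957)
  return _methods._mean(a, axis=axis, dtype=dtype,
  ret = um.true_divide(
look.py:17: RuntimeWarning: Mean of empty slice.
  e=np.linalg.svd(b[:,:2]-b[:,:2].mean(0))[2][0]; print("blade n",len(b),"mean",b.mean(0),"dir",np.degrees(np.arctan2(e[1],e[0])),"spread",((b[:,:2]-b[:,:2].mean(0))@e).min(),((b[:,:2]-b[:,:2].mean(0))@e).max(),"std",(b[:,:2]-b[:,:2].mean(0)).std(0))
Traceback (most recent call last):
  File "look.py", line 17, in <module>
    e=np.linalg.svd(b[:,:2]-b[:,:2].mean(0))[2][0]; print("blade n",len(b),"mean",b.mean(0),"dir",np.degrees(np.arctan2(e[1],e[0])),"spread",((b[:,:2]-b[:,:2].mean(0))@e).min(),((b[:,:2]-b[:,:2].mean(0))@e).max(),"std",(b[:,:2]-b[:,:2].mean(0)).std(0))
                                                                                                                                             ~~~~~~~~~~~~~~~~~~~~~~~~~~~~~~~~~^^
ValueError: zero-size array to reduction operation minimum which has no identity
```

View pics/v7.png

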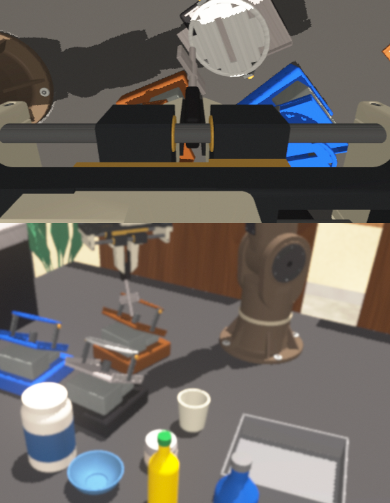

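```bash
cat > pad.py <<'E'
from h import *
s=arm.observe(); p=s["position"]; q,e=arm.get_image("scene"); W=cloud("scene",e)
import sys; cv2.imwrite(f"pics/s{sys.argv[1]}.png",q[:,:,::-1]); np.save(f"pics/s{sys.argv[1]}.npy",e)
L=W-p; k=(np.hypot(L[...,0],L[...,1])<.1)&(L[...,2]<-.072)&(L[...,2]>-.20); b=L[k]*1000
print("n",len(b),"low",b[b[:,2]<np.percentile(b[:,2],5)].mean(0),"min z",b[:,2].min())
for z in range(-180,-70,10):
    t=b[(b[:,2]>=z)&(b[:,2]<z+10)]
    if len(t): print(z,len(t),np.round(np.median(t,0)),np.round(np.ptp(t,axis=0)))
E
python3 pad.py 8
```

```text
n 327 low [  21.90360321   27.80301032 -153.0806829 ] min z -157.08056783235224
-160 13 [  22.   28. -155.] [6. 7. 6.]
-150 21 [  18.   24. -145.] [14. 39.  8.]
-140 48 [  14.    4. -135.] [14. 39.  9.]
-130 65 [  14.   14. -125.] [13. 53. 10.]
-120 64 [  14.   25. -115.] [14. 41. 10.]
-110 38 [  12.   26. -106.] [14. 41.  9.]
-100 21 [  5.   4. -95.] [14. 26.  9.]
-90 28 [  1.  -4. -85.] [15. 27. 10.]
-80 29 [  6.  -3. -76.] [26. 42.  6.]
```

>>> carry_out --pt "1 4 0 0 0.5" --pt "2 8 0 0 0.5" --pt "3 12 -1 0 0.5" --pt "4 16 -2 0 0.5" --pt "5 20 -3 0 0.5" --pt "6 24 -4 0 0.5" --pt "7 28 -5 0 0.5" --pt "8 32 -6 0 0.5" --pt "8.5 36 -6 0 0.5" --pt "9.5 40 -6 0 0.5" --pt "10 43 -7 0 0.5" --pt "10.3 44.7 -9 0 0.5" --pt "10.3 44.7 -12 0 0.5" --pt "10.3 44.7 -15 0 0.5" --pt "10.3 44.7 -18 0 0.5" --pt "10.3 44.7 -19.5 0 0.5" --pt "10.3 44.7 -19.5 0 0.5"

```text
clock: 9.25
position: [0.5149, 0.2425, 0.1837]
ee_rot: [2.8, 1.422, -0.006]
force: [0.3, -0.1, -0.5]
width: 0.125
```

```bash
python3 pad.py 9; python3 -c "
from h import *
print(arm.observe()['position'],arm.observe()['force'])
a=cv2.imread('pics/s9.png');cv2.imwrite('pics/v9.png',cv2.resize(a[160:360,300:520],None,fx=2.5,fy=2.5))"
```

```text
n 4583 low [   6.92289755   16.62833478 -181.89504568] min z -186.56474786159848
-180 2764 [ -15.    5. -178.] [200. 195.  10.]
-170 146 [  94.   14. -165.] [199. 138.  10.]
-160 159 [  92.   22. -154.] [199. 143.  10.]
-150 170 [  93.   20. -145.] [200. 115.  10.]
-140 220 [  91.   15. -135.] [134. 116.  10.]
-130 266 [  88.   14. -125.] [130. 124.  10.]
-120 113 [  13.   21. -115.] [14. 45. 10.]
-110 53 [  10.   26. -106.] [15. 40. 10.]
-100 28 [  4.   3. -95.] [20. 29. 10.]
-90 41 [ -3. -14. -85.] [21. 29. 10.]
-80 70 [  4.  -5. -76.] [26. 42.  8.]
[0.51574877 0.24320898 0.1854929 ] [ 0.39704057 -0.77625243 -1.25208331]
```

View pics/v9.png

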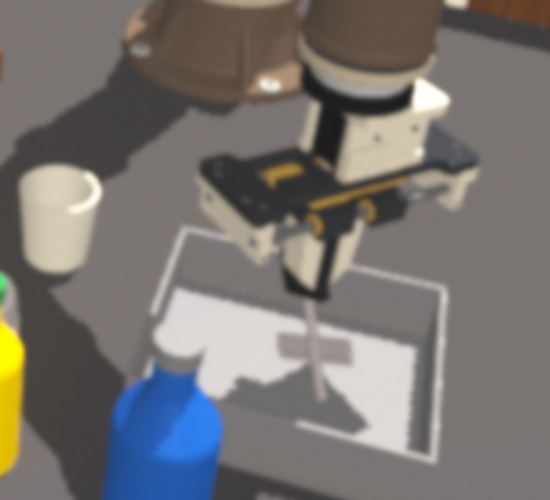

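>>> carry_out --pt "0 0 -1 0 0.5" --pt "0 0 -1.7 0 0.5" --pt "0 0 -2 0 0.5" --pt "0 0 -2.2 0 0.5" --pt "0 0 -2.4 0 0.5" --pt "0 0 -2.6 0 0.5" --pt "0 0 -2.6 0 0.5" --pt "0 0 -2.6 0 0.5" --squeeze 10

```text
clock: 10.1
position: [0.5161, 0.2433, 0.1609]
ee_rot: [2.8, 1.421, 0.001]
force: [-2.6, -2.9, 10.0]
width: 0.13
```

>>> carry_out --pt "-0.5 -0.7 -0.15 0 0.5" --pt "-1.0 -1.4 -0.5 0 0.5" --pt "-1.5 -2.1 -1.0 0 0.5" --pt "-2.0 -2.8 -1.7 0 0.5" --pt "-2.6 -3.6 -2.6 0 0.5" --pt "-2.8 -3.9 -3.2 0 0.5" --pt "-2.8 -3.9 -3.2 0 0.5" --pt "-2.8 -3.9 -3.2 0 0.5" --squeeze 8

```text
clock: 10.9
position: [0.4875, 0.2036, 0.128]
ee_rot: [2.8, 1.421, -0.001]
force: [0.5, -0.5, -1.5]
width: 0.129
```

```bash
python3 pad.py 10 | head -1; python3 -c "
from h import *
print(arm.observe()['position'],arm.observe()['force'])
a=cv2.imread('pics/s10.png');cv2.imwrite('pics/v10.png',cv2.resize(a[160:360,300:520],None,fx=2.5,fy=2.5))"
```

```text
n 3993 low [   0.67607877  -12.47840138 -126.15968968] min z -130.66072041259142
[0.48778363 0.20398786 0.12826398] [ 0.16569966  0.5756882  -0.7269667 ]
```

View pics/v10.png

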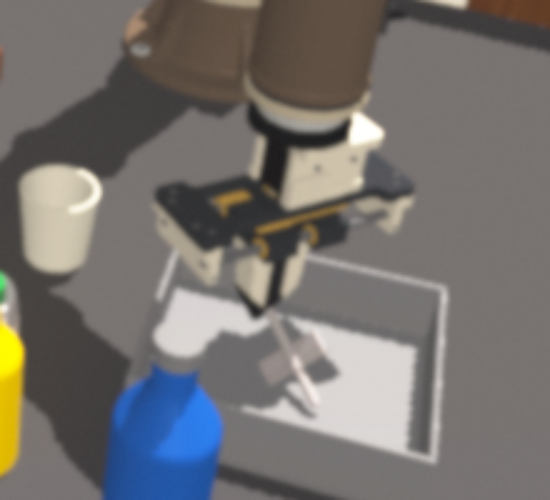

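>>> carry_out --pt "0 0 -0.4 0 0.5" --pt "0 0 -0.8 0 0.5" --pt "-0.2 -0.3 -1.2 0 0.5" --pt "-0.4 -0.6 -1.6 0 0.5" --pt "-0.4 -0.6 -1.6 0 0.5" --pt "-0.4 -0.6 -1.6 0 0.5"

```text
clock: 11.55
position: [0.4835, 0.1979, 0.112]
ee_rot: [2.8, 1.421, -0.001]
force: [0.5, 0.6, -0.2]
width: 0.132
```

>>> carry_out --pt "0 0 -0.4 0 0.5" --pt "0 0 -0.8 0 0.5" --pt "0 0 -1.2 0 0.5" --pt "0 0 -1.2 0 0.5"

```text
clock: 11.95
position: [0.4834, 0.1978, 0.0994]
ee_rot: [2.8, 1.421, -0.002]
force: [-0.6, -0.4, 0.1]
width: 0.131
```

>>> carry_out --pt "0 0 -0.3 0 0.5" --pt "0 0 -0.6 0 0.5" --pt "0 0 -0.9 0 0.5" --pt "0 0 -0.9 0 0.5"

```text
clock: 12.35
position: [0.484, 0.1986, 0.0908]
ee_rot: [2.8, 1.422, 0.001]
force: [-1.0, -0.8, 5.0]
width: 0.132
```

```bash
python3 pad.py 11 | head -1; python3 -c "
from h import *
for i in range(3): print(arm.observe()['force'])
W=cloud('scene',np.load('pics/s11.npy')); p=arm.observe()['position']
k=(np.hypot(W[...,0]-.53,W[...,1]-.25)<.07)&(W[...,2]>.011)&(W[...,2]<.06); b=W[k]*1000
d=np.array([.59,.81]); t=(b[:,:2]-p[:2]*1000)@d
for a in range(-10,130,12):
  m=(t>=a)&(t<a+12)
  if m.any(): print(a,m.sum(),np.round(np.median(b[m],0)),b[m][:,2].min().round(),b[m][:,2].max().round())
a=cv2.imread('pics/s11.png');cv2.imwrite('pics/v11.png',cv2.resize(a[200:360,340:500],None,fx=3.5,fy=3.5))"
```

```text
n 2558 low [ 11.64069453 -62.5292509  -90.47798229] min z -93.6075443263574
[0.79270721 0.85680448 4.32125846]
[0.79270721 0.85680448 4.32125846]
[0.79270721 0.85680448 4.32125846]
-10 12 [485. 197.  50.] 11.0 60.0
2 252 [493. 205.  44.] 11.0 60.0
14 28 [497. 212.  30.] 12.0 35.0
26 19 [504. 223.  34.] 31.0 37.0
38 61 [510. 236.  39.] 11.0 60.0
50 137 [518. 243.  39.] 12.0 60.0
62 81 [526. 249.  36.] 11.0 59.0
74 24 [533. 261.  38.] 33.0 40.0
86 26 [540. 271.  37.] 33.0 41.0
```

View pics/v11.png

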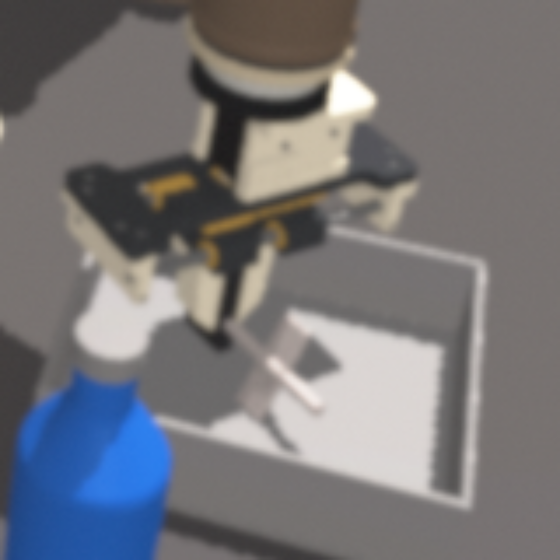

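>>> carry_out --pt "0 0 0 0 2" --pt "0 0 0 0 4" --pt "0 0 0 0 6" --pt "0 0 0.5 0 6" --pt "0 0 1.5 0 6" --pt "0 0 3 0 6" --pt "0 0 6 0 6" --pt "0 0 10 0 6" --pt "0 0 14 0 6" --pt "0 0 16 0 6" --pt "0 0 16 0 6" --pt "0 0 16 0 6"

```text
clock: 13.6
position: [0.4839, 0.1984, 0.2513]
ee_rot: [2.8, 1.422, 0.003]
force: [0.5, 0.6, 0.2]
width: 0.654
```

```bash
python3 -c "
from h import *
print(arm.observe()['position'],arm.observe()['force'])
W=arm.get_image('wrist')[0]; a,e=arm.get_image('scene'); t,_=arm.get_image('top')
cv2.imwrite('pics/t12.png',t[:,:,::-1]); cv2.imwrite('pics/s12.png',a[:,:,::-1])
o=np.hstack([cv2.resize(a[150:370,290:530],(400,367)),cv2.resize(t[100:320,40:280],(400,367))])
cv2.imwrite('pics/v12.png',o[:,:,::-1])
P=cloud('scene',e); k=(abs(P[...,0]-.5136)<.085)&(abs(P[...,1]-.2345)<.09)&(P[...,2]>.013)&(P[...,2]<.1)&(a.max(2)<70); b=P[k]*1000; print('black grip pts',len(b),b.min(0),b.max(0),np.median(b,0))"
```

```text
[0.48394435 0.19844832 0.25134355] [0.45453447 0.55268553 0.21894338]
black grip pts 216 [443.9636959  192.95922257  13.54473153] [488.6825548  236.31461466  25.40797543] [466.50661889 214.3991213   19.96726771]
```

View pics/v12.png

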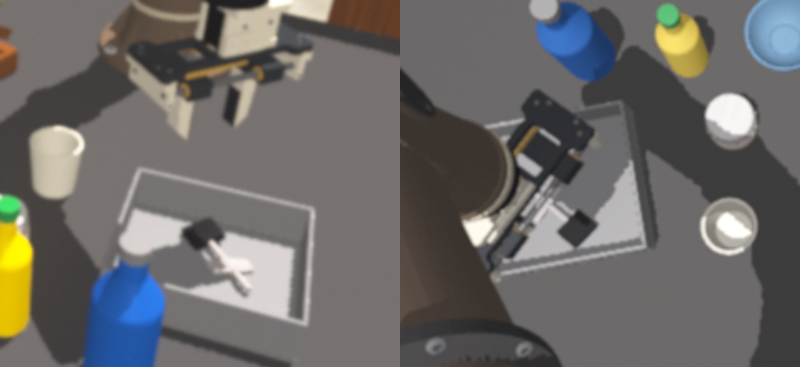

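```bash
python3 -c "
from cell import arm
print(arm.sign_off())"
```

```text
the job is handed in; nothing more can be done
None
```

The paddle is lying in the grey wash-up tub, let go, and the job is handed in at about 13.7 s on the robot's clock.

- **Turning and drawing out:** The tool could only spin about the vertical, so I pinched the grip with the tool upright instead of in line with the stem. I turned the paddle about 56° in total. Depth from the scene camera then put the blade at about 76.5°, against 77.5° for the slot. The first light lift went through, with readings of only about 3 N at the wrist. So the turn came from the camera and the lift confirmed it; I did not have to search by feel.
- **Setting down:** In the tub the foot touched the floor first, with about 10 N upward on the tool. I then laid the paddle over and let go only once the wrist showed about 5 N of floor contact again.
- **Last checks:** The paddle lay flat with its grip about 20 mm above the counter, near (0.467, 0.214), and the foot also looked inside the walls. The gripper was open and clear above it. In the last pictures the cup, can, blue bottle, sauce bottle and dish looked unmoved. The wipes canister was outside those final crops, so I did not check it at the end, though the arm never went near it.
- **Not as planned:** While I was laying it over, the paddle swung down in the fingers until its stem was level. The tub contact dropped out of the force reading until I lowered it further.

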